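Pack out the grinding fixture

ROBOT

A 6-joint arm with a two-finger parallel gripper is mounted at the origin on the work surface. World frame = base frame: x ahead of the robot, y to its left, z up, the work surface at z = 0. Lengths are in m, angles in rad, forces in N, time in s.
With the tool pointing down it reaches from about 0.35 to 0.975 m from the base axis. Payload 4.9 kg.
Tool frame: the origin (TCP) lies at the very end of the fingers, on their centre line; the grasp point (between the pads) lies 19 mm behind it; x points along the fingers, y is the direction in which the jaws open and shut, and the axes are right-handed (so a half turn about x gives the same grasp; the last joint's range is limited). The gripper opens to 85 mm and grips with 20 to 120 N. Pads are 22 mm wide; open, the fingers measure 114 mm over their backs; the gripper's body (76 mm by 85 mm) begins 54 mm behind the grasp point. The pads swing forward as they close: fully open they stand 13 mm farther back than shut.
Start: joints at [-1.459, 0.053, 1.613, -0, 1.476, -0.119], TCP at [0.143, -0.608, 0.231] pointing down, gripper open.
Joint ranges: [-3.01, 3.01], [-1.01, 2.22], [0.06, 2.58], [-1.02, 4.17], [0.09, 2.62], [-3.14, 3.14]. Speed limits (rad/s): [2.57, 2.57, 3.14, 3.14, 3.14, 3.14].

INTERFACE

Orientations are given as a rotation vector (axis times angle).
In Python, from station import ctrl, get_image, calibration, finish_job, search_frame, cut_out, mark_of gives the robot as it stands. The module is installed in compiled form; this text tells all that it offers.
- The arm moves only by the tool arm_command, never from a script. Its argument "plan" is a list that holds one entry, the list of rows, each a list of 7 numbers: the shift along the tool's x, y, z in m, then the turn, a rotation vector about the tool's x, y, z in degrees, then the finger opening in m, from 0 to 0.0854. A call has 1 to 20 rows; each row shifts and turns the pose as measured when the row begins, along the tool's axes as they then stand; what a row does not reach is not made up. A row lasts 1/12 s, in which the tool goes at most 41.7 mm and 7.16 degrees, less where a joint would pass 70% of its speed; a pose out of reach is approached as far as the arm can. A call with a gripper value outside its range is refused whole. The fingers move at their own pace and stop on an object; "squeeze" is the grip in N (left out, the last holds). Time passes only in rows, so rows that do not move let the fingers close. It gives the time, the measured TCP pose, the force and the opening at its end, in the units of the state.
- ctrl.get_obs(): the state, without advancing time (a new reading comes with each control period).
- get_image(name): name is "side" or "top" or "wrist"; returns the picture (400x640x3 uint8, red, green, blue); there is no depth.
- calibration(name): a dict with "fx", "fy", "cx", "cy" (pixels), "k1" (the pictures are not rectified: a ray, as slopes to the right and down, at radius r is drawn at 1 + k1 r^2 times it, then the intrinsics apply), "cam_to_world" (4x4, takes a point from camera to world coordinates); the wrist camera has in their place "hand_eye" (4x4, takes a point from camera to tool coordinates, whose origin is the TCP and whose axes are the tool frame's). Camera axes: x right, y down, z forward; pixel columns grow to the right and rows downward; lengths in m; the calibration is good to about 2 mm. A picture is of the moment at which its call begins: read the wrist's pose just before it. calibration takes no time and is no camera call.
- finish_job(): hands the job in, once; it reports no verdict.
Trained networks look in the newest picture that a camera, given by its name, has taken for a name from the list of things; names that differ only in an ending like _2 or _b are one class to them, and where a whole thing is asked for, a point or a joint stands for the part that bears it (a point fixed in the world has none). Each returns a list of dicts, best first, with "conf" (0 to 1); they miss things now and then, are a little off and sometimes report something else, mostly with a low value. They report only what shows in the picture. A call takes as long as a camera call.
- search_frame(camera, thing): "at" ([x, y, z] in m, in the coordinates of the camera as it stood for that picture, good to about 4 mm: the middle of the surface that is visible of it).
- cut_out(camera, thing): "mask" (400x640 bool, what is visible of it).
- mark_of(camera, thing): "at" ([x, y, z] in m, in the coordinates of the camera as it stood for that picture, good to about 4 mm: a listed point, or the origin of a listed thing).
The state is a dict: "t": time; "q": joint angles; "dq": joint speeds; "effort": joint torques, N m; "tool_pos": TCP position; "tool_rot": TCP orientation; "contact_force": force on the tool from outside, world axes, zero at the start; "wrist_torque": the same for the moment, N m; "opening": finger opening in m.
Only numpy, scipy, OpenCV 4.12 (cv2) and the standard library are available. Lean on these libraries where they do the work, as an engineer would, in place of code of your own. Each camera call takes 0.05 s, during which the arm holds its last target. There are 200 camera calls.

TASK

Fill the empty gap in the green grinding fixture, so that the steel sleeve in it cannot creep: of the three aluminium packing blocks choose the two that together fill the gap with only a few millimetres of play, and stand them side by side between the two steel faces, square to the faces, centred on them and fully down on the bed. They must drop in without being forced or thrown down. Leave the third block where it is.

Things in the scene. Friction and masses are not known exactly. Their poses are not given: they have to be found in the camera images.
- fixture: Green bed plate 12 mm thick, fixed. Gap along its y: 82 mm between upright steel faces at y = -41 and 41, each 40 mm wide (x -20 to 20), 36 mm high above the bed, the top 18 mm sloping back 10 mm. x ends open: fingers pass outside the faces. Sleeve and stop beyond the -y face rise 56 mm above the bed. Origin: bench top under the gap's middle (bed top z = 12). Block length goes along x.
- block_thin: The thinnest packing block, 24 mm thick (its y), 0.17 kg. Plain aluminium, 56 mm long (x), 50 mm high (z), like the other two but for thickness; its long top and bottom edges are bevelled (6 x 11 and 5 x 9 mm), its flat end faces 56 mm apart are to be gripped. Starts loose, upright on the bench. Origin: centre of the underside; half a turn about z looks the same.
- block_middle: The packing block of middle thickness, 38 mm thick (its y), 0.27 kg. Plain aluminium, 56 mm long (x), 50 mm high (z), like the other two but for thickness; its long top and bottom edges are bevelled (6 x 11 and 5 x 9 mm), its flat end faces 56 mm apart are to be gripped. Starts loose, upright on the bench. Origin: centre of the underside; half a turn about z looks the same.
- block_thick: The thickest packing block, 52 mm thick (its y), 0.36 kg. Plain aluminium, 56 mm long (x), 50 mm high (z), like the other two but for thickness; its long top and bottom edges are bevelled (6 x 11 and 5 x 9 mm), its flat end faces 56 mm apart are to be gripped. Starts loose, upright on the bench. Origin: centre of the underside; half a turn about z looks the same.

How it is judged:
At the end, for the whole second after the job is handed in: The 24 and 52 mm blocks stand in the gap in either order, at rest: within 15 mm of its middle along the fixture's x, underside within 4 mm of the bed, upright within 10 degrees, length along the fixture's x within 11 degrees. The 38 mm block is within 30 mm of its start (x of block_thin in the frame of fixture between -0.015 and 0.015 m and y of block_thin in the frame of fixture between -0.041 and 0.041 m and z of block_thin in the frame of fixture between 0.008 and 0.016 m and angle between each of block_thin, block_thick's own z axis and vertical below 0.175 rad and angle between the x axis of each of block_thin, block_thick and the x axis of fixture, either way round below 0.2 rad and linear speed of each of block_thin, block_thick below 0.02 m/s and x of block_thick in the frame of fixture between -0.015 and 0.015 m and y of block_thick in the frame of fixture between -0.041 and 0.041 m and z of block_thick in the frame of fixture between 0.008 and 0.016 m and distance of block_middle from where it was at the start of the episode below 0.03 m); the robot touches nothing.
It fails at once if a block is forced or thrown against the fixture (more than 80 N between them) (contact force between any of block_thin, block_middle, block_thick and fixture above 80 N).
It fails at once if the third block is moved more than 30 mm from its place (distance of block_middle from where it was at the start of the episode above 0.03 m).
It also fails if it takes over 54 s, if anything falls off the work surface, if the arm or the gripper's body presses on something with over 40 N, if the wrist force passes 120 N, or if a joint passes its speed limit or range.

## Working session

There is one attempt and no reset: what is moved stays moved. The work goes in short steps, Python scripts to look and compute and a tool call to move; the robot and the scene stay as the last step left them, time stands still between calls to the robot, and variables do not carry over. Pictures are saved under pics/ and viewed, about 8 in all and at most 12, crops included, and the job is handed in when it is done.

Besides the shell and the picture viewer there is one more tool, called after "Call:" as name(argument=value, ...) on one line, values as JSON. arm_command: Moves the arm, as the interface text tells. Its arguments: {"type":"object","properties":{"plan":{"type":"array","items":{"type":"array","items":{"type":"array","items":{"type":"number"}}}},"squeeze":{"type":"number"}},"required":["plan"]}

```bash
mkdir -p pics; cat > h.py <<'E'
import numpy as np, cv2
from scipy.spatial.transform import Rotation as R
from station import *
def T(cam):
    c=calibration(cam)
    if cam!="wrist": return np.array(c["cam_to_world"]),c
    o=ctrl.get_obs(); M=np.eye(4); M[:3,:3]=R.from_rotvec(o["tool_rot"]).as_matrix(); M[:3,3]=o["tool_pos"]
    return M@np.array(c["hand_eye"]),c
def w(M,p): return M[:3,:3]@np.array(p)+M[:3,3]
def pix2plane(M,c,uv,z):
    uv=np.atleast_2d(np.array(uv,float)); d=(uv-[c["cx"],c["cy"]])/[c["fx"],c["fy"]]; s=d.copy()
    for _ in range(20): s=d/(1+c["k1"]*(s**2).sum(1,keepdims=True))
    r=np.c_[s,np.ones(len(s))]@M[:3,:3].T
    return M[:3,3]+r*((z-M[2,3])/r[:,2])[:,None]
def proj(M,c,P):
    P=(np.atleast_2d(P)-M[:3,3])@M[:3,:3]; s=P[:,:2]/P[:,2:]
    s=s*(1+c["k1"]*(s**2).sum(1,keepdims=True)); return s*[c["fx"],c["fy"]]+[c["cx"],c["cy"]]
def save(im,n): cv2.imwrite("pics/"+n,cv2.cvtColor(im,cv2.COLOR_RGB2BGR))
E
python3 - <<'E'
from h import *
ims=[]
for cam in ["top","side"]:
    M,c=T(cam); im=get_image(cam); save(im,cam+".png")
    print(cam,M[:3,3].round(3),c["fx"])
    for th in ["fixture","block_thin","block_middle","block_thick"]:
        for r in mark_of(cam,th)[:3]: print(th,"mark",round(r["conf"],2),w(M,r["at"]).round(4))
        for r in cut_out(cam,th)[:2]:
            m=r["mask"]; cn,_=cv2.findContours(m.astype(np.uint8),0,2); a=cv2.minAreaRect(np.vstack(cn)); print("  mask",round(r["conf"],2),m.sum(),np.round(a[0]),np.round(a[1]),round(a[2],1))
print(ctrl.get_obs())
E
```

```text
top [0.453 0.108 0.822] 414.24377150270914
fixture mark 0.62 [ 0.5054 -0.0969 -0.002 ]
  mask 0.81 10619 [460. 203.] [162.  68.] 5.5
block_thin mark 0.79 [0.5127 0.3134 0.0013]
  mask 0.73 463 [208. 193.] [32. 15.] 63.4
block_middle mark 0.6 [ 5.999e-01  1.596e-01 -4.000e-04]
  mask 0.7 715 [293. 149.] [23. 33.] 27.9
block_thick mark 0.89 [4.536e-01 1.791e-01 1.000e-04]
block_thick mark 0.56 [0.5129 0.3153 0.0056]
  mask 0.7 875 [280. 222.] [29. 30.] 10.3
side [ 0.352 -0.28   0.562] 367.4655233164446
fixture mark 0.58 [ 0.5068 -0.1032 -0.0013]
  mask 0.77 11882 [378. 341.] [164.  92.] 67.5
block_thin mark 0.75 [ 0.5078  0.3182 -0.0011]
  mask 0.69 557 [282. 141.] [20. 31.] 56.3
block_middle mark 0.96 [ 0.5935  0.1553 -0.0017]
  mask 0.69 743 [350. 179.] [26. 29.] 90.0
block_thick mark 0.89 [ 0.4558  0.1792 -0.0017]
  mask 0.66 977 [279. 192.] [33. 31.] 80.5
{'t': 0.9, 'q': array([-1.45900969e+00,  5.26647696e-02,  1.61286164e+00,  2.38306726e-05,
        1.47596236e+00, -1.19005326e-01]), 'dq': array([ 1.60054057e-03, -1.17612295e-03,  9.71130391e-04,  2.74076755e-04,
       -1.15269695e-03, -1.65098473e-05]), 'effort': array([-5.76174698e-04, -3.93684232e+01, -3.70466888e+01, -4.73021771e-05,
        4.66389884e-04,  1.65223287e-05]), 'tool_pos': array([ 0.14297254, -0.60843677,  0.23134838]), 'tool_rot': array([ 2.09911525,  0.2431953 , -2.09906592]), 'contact_force': array([ 0.0114063 , -0.14688607, -0.99447415]), 'wrist_torque': array([ 0.02004148, -0.00894484, -0.02808988]), 'opening': 0.08524731444830155}
```

View pics/top.png

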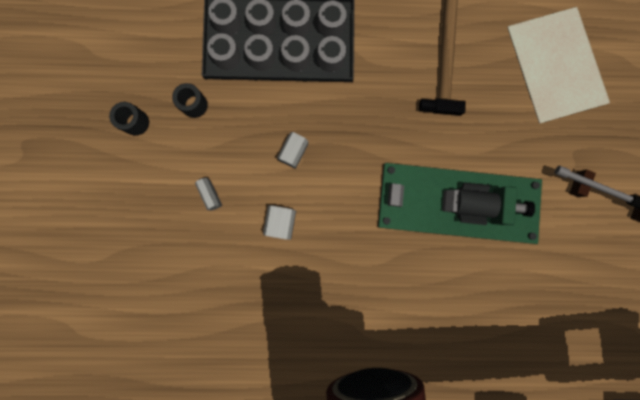

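View pics/side.png

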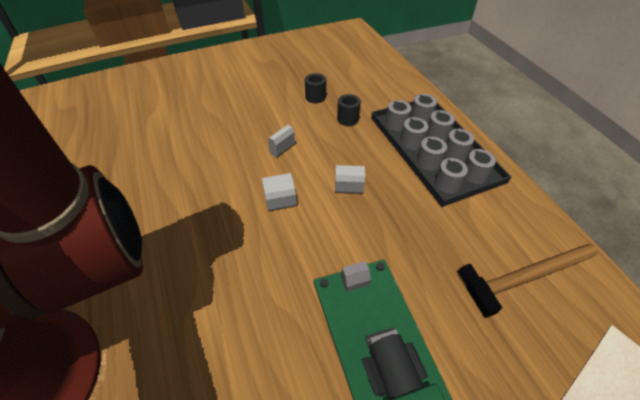

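```bash
cat >> h.py <<'E'
def down(yaw):  # tool x down, tool y (jaws) along world direction yaw
    x=np.array([0,0,-1.]); y=np.array([np.cos(yaw),np.sin(yaw),0]); return R.from_matrix(np.c_[x,y,np.cross(x,y)])
def rows(p,yaw,n,g,start=None):
    o=ctrl.get_obs(); P0=np.array(o["tool_pos"]); r0=R.from_rotvec(o["tool_rot"])
    if start is not None: P0=np.array(start[0]); r0=down(start[1])
    y1=min([yaw,yaw+np.pi,yaw-np.pi],key=lambda a:(r0.inv()*down(a)).magnitude())
    rv=(r0.inv()*down(y1)).as_rotvec(); d=(np.array(p)-P0)/n
    L=[[*np.round((r0*R.from_rotvec(rv*i/n)).inv().apply(d),4).tolist(),*np.round(np.degrees(rv)/n,2).tolist(),g] for i in range(n)]
    print(n,"rows; start yaw",np.degrees(np.arctan2(*r0.as_matrix()[[1,0],1])).round(2),"end",np.degrees(y1).round(2)); print(str(L).replace(" ",""))
def blk(M,c,mask,z):
    cn,_=cv2.findContours(mask.astype(np.uint8),0,2); return max(cn,key=cv2.contourArea)[:,0]
E
python3 - <<'E'
from h import *
M,c=T("wrist"); print(np.array(calibration("wrist")["hand_eye"]).round(3),c["fx"],M.round(3))
o=ctrl.get_obs(); r=R.from_rotvec(o["tool_rot"]).as_matrix(); print(r.round(3))
Mt,ct=T("top")
for n,q in dict(fix=[[388,164],[541,180],[538,243],[379,227]]).items(): print(n,pix2plane(Mt,ct,q,0.012).round(4).tolist())
E
```

```text
[[ 0.    -0.316  0.949 -0.143]
 [ 1.     0.    -0.    -0.   ]
 [-0.     0.949  0.316 -0.081]
 [ 0.     0.     0.     1.   ]] 347.24884858978385 [[ 0.229 -0.924 -0.308  0.221]
 [-0.973 -0.217 -0.072 -0.59 ]
 [-0.     0.316 -0.949  0.374]
 [ 0.     0.     0.     1.   ]]
[[ 0.     0.229 -0.973]
 [-0.    -0.973 -0.229]
 [-1.     0.    -0.   ]]
fix [[0.5768, -0.0319, 0.012], [0.5498, -0.3357, 0.012], [0.4256, -0.3266, 0.012], [0.4524, -0.0146, 0.012]]
```

```bash
python3 -c "
from h import *
rows([0.506,-0.09,0.16],np.radians(-5.1),20,0.085)"
```

```text
20 rows; start yaw -76.78 end -5.1
[[0.0036,-0.0211,-0.0236,-3.58,0.0,-0.0,0.085],[0.0036,-0.0196,-0.0249,-3.58,0.0,-0.0,0.085],[0.0036,-0.018,-0.026,-3.58,0.0,-0.0,0.085],[0.0036,-0.0163,-0.0271,-3.58,0.0,-0.0,0.085],[0.0036,-0.0146,-0.0281,-3.58,0.0,-0.0,0.085],[0.0036,-0.0128,-0.0289,-3.58,0.0,-0.0,0.085],[0.0036,-0.011,-0.0297,-3.58,0.0,-0.0,0.085],[0.0036,-0.0091,-0.0303,-3.58,0.0,-0.0,0.085],[0.0036,-0.0072,-0.0308,-3.58,0.0,-0.0,0.085],[0.0036,-0.0052,-0.0312,-3.58,0.0,-0.0,0.085],[0.0036,-0.0033,-0.0315,-3.58,0.0,-0.0,0.085],[0.0036,-0.0013,-0.0316,-3.58,0.0,-0.0,0.085],[0.0036,0.0007,-0.0316,-3.58,0.0,-0.0,0.085],[0.0036,0.0027,-0.0315,-3.58,0.0,-0.0,0.085],[0.0036,0.0046,-0.0313,-3.58,0.0,-0.0,0.085],[0.0036,0.0066,-0.031,-3.58,0.0,-0.0,0.085],[0.0036,0.0085,-0.0305,-3.58,0.0,-0.0,0.085],[0.0036,0.0104,-0.0299,-3.58,0.0,-0.0,0.085],[0.0036,0.0122,-0.0292,-3.58,0.0,-0.0,0.085],[0.0036,0.014,-0.0284,-3.58,0.0,-0.0,0.085]]
```

Call:
arm_command(plan=[[[0.0036,-0.0211,-0.0236,-3.58,0,0,0.085],[0.0036,-0.0196,-0.0249,-3.58,0,0,0.085],[0.0036,-0.018,-0.026,-3.58,0,0,0.085],[0.0036,-0.0163,-0.0271,-3.58,0,0,0.085],[0.0036,-0.0146,-0.0281,-3.58,0,0,0.085],[0.0036,-0.0128,-0.0289,-3.58,0,0,0.085],[0.0036,-0.011,-0.0297,-3.58,0,0,0.085],[0.0036,-0.0091,-0.0303,-3.58,0,0,0.085],[0.0036,-0.0072,-0.0308,-3.58,0,0,0.085],[0.0036,-0.0052,-0.0312,-3.58,0,0,0.085],[0.0036,-0.0033,-0.0315,-3.58,0,0,0.085],[0.0036,-0.0013,-0.0316,-3.58,0,0,0.085],[0.0036,0.0007,-0.0316,-3.58,0,0,0.085],[0.0036,0.0027,-0.0315,-3.58,0,0,0.085],[0.0036,0.0046,-0.0313,-3.58,0,0,0.085],[0.0036,0.0066,-0.031,-3.58,0,0,0.085],[0.0036,0.0085,-0.0305,-3.58,0,0,0.085],[0.0036,0.0104,-0.0299,-3.58,0,0,0.085],[0.0036,0.0122,-0.0292,-3.58,0,0,0.085],[0.0036,0.014,-0.0284,-3.58,0,0,0.085]]])

```text
t: 2.57
tool_pos: [0.5058, -0.0632, 0.1583]
tool_rot: [1.235, 1.174, -1.237]
contact_force: [0.1, -0.4, -0.5]
opening: 0.085
```

```bash
python3 - <<'E'
from h import *
get_image("top")
o=ctrl.get_obs(); print(o["t"],o["tool_pos"],o["dq"].round(3))
M,c=T("wrist"); im=get_image("wrist"); save(im,"w1.png"); np.savez("w1.npz",M=M)
for r in mark_of("wrist","fixture")[:2]: print(r["conf"],w(M,r["at"]).round(4))
def draw(ox,oy,a):
    F=np.array([[np.cos(a),-np.sin(a)],[np.sin(a),np.cos(a)]])
    for (ln,col) in [([(-20,41,30),(20,41,30)],(255,0,0)),([(-20,-41,30),(20,-41,30)],(255,0,0)),([(-20,41,12),(20,41,12)],(255,255,0)),([(-20,-41,12),(20,-41,12)],(255,255,0)),([(-20,51,48),(20,51,48)],(0,255,255)),([(-20,-51,48),(20,-51,48)],(0,255,255))]:
        P=np.array(ln)/1000.; P[:,:2]=P[:,:2]@F.T+[ox,oy]; q=proj(M,c,P).round().astype(int)
        cv2.line(im2,tuple(map(int,q[0])),tuple(map(int,q[1])),col,1)
im2=im.copy(); draw(0.506,-0.100,np.radians(-5.1))
save(cv2.resize(im2,(800,500)),"w1d.png")
E
```

```text
2.6167 [ 0.50742476 -0.0589513   0.15759553] [-0.078 -0.03   0.029 -0.052  0.041 -0.002]
0.59 [ 0.5055 -0.096  -0.003 ]
```

View pics/w1d.png

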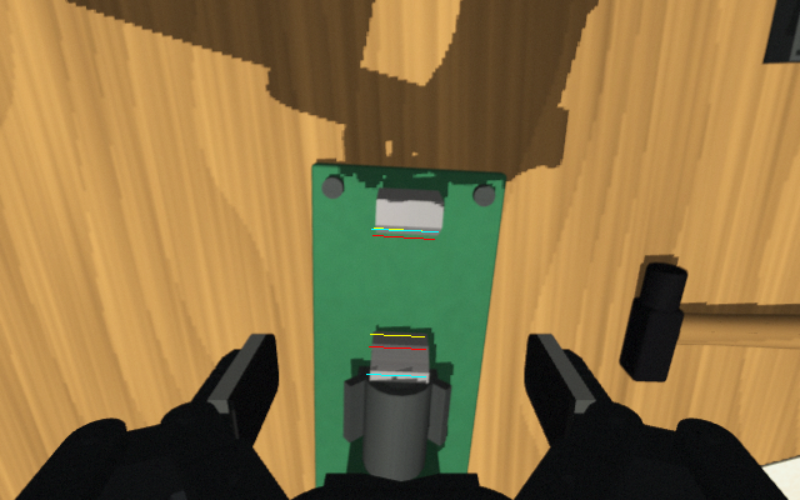

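Call:
arm_command(plan=[[[0.02,0,0.01,0,0,0,0.085],[0.02,0,0.01,0,0,0,0.085],[0,0,0,0,0,0,0.085],[0,0,0,0,0,0,0.085],[0,0,0,0,0,0,0.085]]])

```text
t: 3.13
tool_pos: [0.5052, -0.0864, 0.1198]
tool_rot: [1.237, 1.17, -1.239]
contact_force: [0.4, -0.2, -0.3]
opening: 0.0849
```

```bash
cat >> h.py <<'E'
def drawfix(im,M,c,ox,oy,a,k,off):
    F=np.array([[np.cos(a),-np.sin(a)],[np.sin(a),np.cos(a)]])
    for s in (1,-1):
        for loop,col in [([(-20,41,30),(20,41,30),(20,51,48),(-20,51,48)],(255,0,0)),([(-20,41,30),(20,41,30),(20,41,12),(-20,41,12)],(0,0,255))]:
            P=np.array(loop)*[1,s,1]/1000.; P[:,:2]=P[:,:2]@F.T+[ox,oy]
            cv2.polylines(im,[((proj(M,c,P)-off+.5)*k).round().astype(np.int32)],True,col,1)
E
python3 - <<'E'
from h import *
o=ctrl.get_obs(); print(o["t"],o["tool_pos"],o["dq"].round(3),o["tool_rot"])
M,c=T("wrist"); im=get_image("wrist"); save(im,"w2.png"); np.savez("w2.npz",M=M)
for r in mark_of("wrist","fixture")[:2]: print(r["conf"],w(M,r["at"]).round(4))
k=4; off=np.array([240,90]); cr=im[90:240,240:440]; cr=cv2.resize(cr,None,fx=k,fy=k,interpolation=cv2.INTER_CUBIC)
cr=np.clip(cr.astype(int)*1.5,0,255).astype(np.uint8).copy()
drawfix(cr,M,c,0.5085,-0.100,np.radians(-5.1),k,off); save(cr,"w2d.png")
E
```

```text
3.1333 [ 0.50521748 -0.08636334  0.11984689] [-0.013 -0.013 -0.01   0.002  0.01   0.006] [ 1.23677164  1.17029134 -1.2391884 ]
0.88 [ 0.5118 -0.0971 -0.0029]
```

View pics/w2d.png

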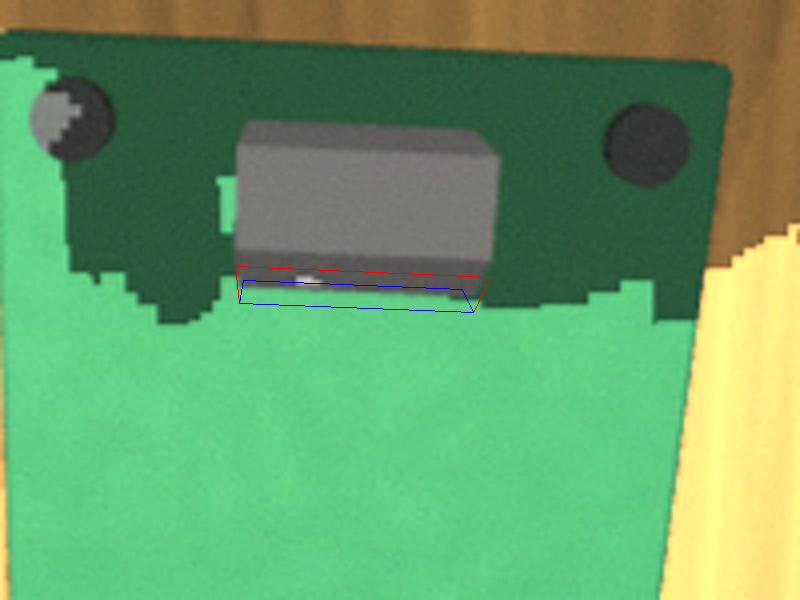

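```bash
python3 - <<'E'
from h import *
M=np.load("w2.npz")["M"]; c=calibration("wrist"); im=cv2.cvtColor(cv2.imread("pics/w2.png"),cv2.COLOR_BGR2RGB)
k=4; out=[]
for y0,y1 in [(140,175),(230,340)]:
    off=np.array([240,y0]); cr=cv2.resize(im[y0:y1,240:440],None,fx=k,fy=k,interpolation=cv2.INTER_CUBIC)
    cr=np.clip(cr.astype(int)*1.5,0,255).astype(np.uint8).copy()
    drawfix(cr,M,c,0.5085,-0.0975,np.radians(-5.1),k,off); out.append(cr)
save(np.vstack(out),"w2e.png")
E
```

```text
(no output)
```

View pics/w2e.png

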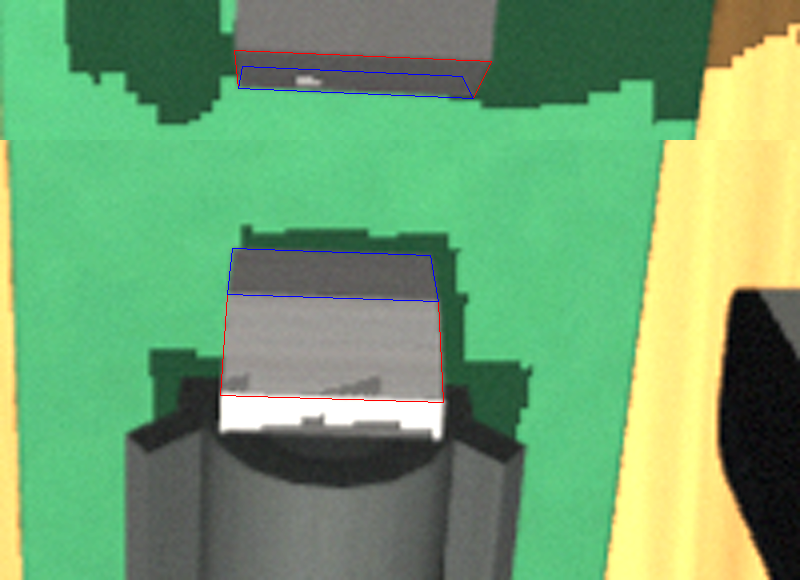

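```bash
python3 -c "
from h import *
rows([0.455,0.18,0.13],np.radians(-10),10,0.085)"
```

```text
10 rows; start yaw -2.46 end -10.0
[[-0.0014,-0.0062,-0.0264,0.75,0.07,-0.08,0.085],[-0.0013,-0.0066,-0.0263,0.75,0.07,-0.08,0.085],[-0.0013,-0.0069,-0.0262,0.75,0.07,-0.08,0.085],[-0.0012,-0.0073,-0.0261,0.75,0.07,-0.08,0.085],[-0.0012,-0.0076,-0.026,0.75,0.07,-0.08,0.085],[-0.0012,-0.008,-0.0259,0.75,0.07,-0.08,0.085],[-0.0011,-0.0083,-0.0258,0.75,0.07,-0.08,0.085],[-0.0011,-0.0086,-0.0257,0.75,0.07,-0.08,0.085],[-0.001,-0.009,-0.0256,0.75,0.07,-0.08,0.085],[-0.001,-0.0093,-0.0255,0.75,0.07,-0.08,0.085]]
```

Call:
arm_command(plan=[[[-0.0014,-0.0062,-0.0264,0.75,0.07,-0.08,0.085],[-0.0013,-0.0066,-0.0263,0.75,0.07,-0.08,0.085],[-0.0013,-0.0069,-0.0262,0.75,0.07,-0.08,0.085],[-0.0012,-0.0073,-0.0261,0.75,0.07,-0.08,0.085],[-0.0012,-0.0076,-0.026,0.75,0.07,-0.08,0.085],[-0.0012,-0.008,-0.0259,0.75,0.07,-0.08,0.085],[-0.0011,-0.0083,-0.0258,0.75,0.07,-0.08,0.085],[-0.0011,-0.0086,-0.0257,0.75,0.07,-0.08,0.085],[-0.001,-0.009,-0.0256,0.75,0.07,-0.08,0.085],[-0.001,-0.0093,-0.0255,0.75,0.07,-0.08,0.085],[0,0,-0.01,0,0,0,0.085],[0,0,0,0,0,0,0.085],[0,0,0,0,0,0,0.085],[0,0,0,0,0,0,0.085]]])

```text
t: 4.4
tool_pos: [0.4637, 0.2019, 0.1478]
tool_rot: [1.36, 1.098, -1.32]
contact_force: [0.4, -0.1, -0.7]
opening: 0.0849
```

```bash
cat >> h.py <<'E'
from scipy.optimize import minimize
def verts(x,y,a,t,z0=0.,L=.056):
    h=t/2; prof=[(-h+.005,0),(h-.005,0),(h,.009),(h,.039),(h-.006,.05),(-h+.006,.05),(-h,.039),(-h,.009)]
    V=np.array([(s*L/2,p,q) for s in (-1,1) for p,q in prof]); F=np.array([[np.cos(a),-np.sin(a)],[np.sin(a),np.cos(a)]])
    V[:,:2]=V[:,:2]@F.T+[x,y]; V[:,2]+=z0; return V
def sil(M,c,V,sc=4):
    h=cv2.convexHull(proj(M,c,V).astype(np.float32)); m=np.zeros((400,640),np.uint8)
    cv2.fillConvexPoly(m,(h*16).round().astype(np.int32),255,cv2.LINE_AA,4); return m/255.
def fit(M,c,mask,x,y,a,t,z0=0.):
    m=cv2.GaussianBlur(mask.astype(float),(5,5),1)
    f=lambda p:((cv2.GaussianBlur(sil(M,c,verts(p[0],p[1],p[2],t,z0)),(5,5),1)-m)**2).sum()/m.sum()
    b=min((minimize(f,[x,y,a0],method="Nelder-Mead",options=dict(initial_simplex=[[x,y,a0],[x+.01,y,a0],[x,y+.01,a0],[x,y,a0+.15]],xatol=1e-4,fatol=1e-5)) for a0 in (a,a+np.pi/2)),key=lambda r:r.fun)
    return b.x,b.fun
def drawblk(im,M,c,V,k,off):
    q=((proj(M,c,V)-off+.5)*k).round().astype(np.int32)
    for L in ([3,4,12,11],[4,5,13,12],[5,6,14,13],list(range(8)),list(range(8,16))): cv2.polylines(im,[q[L]],True,(255,0,0),1)
E
cat > look.py <<'E'
import sys; from h import *
th,t,x,y,a,n=sys.argv[1],*map(float,sys.argv[2:6]),sys.argv[6]
o=ctrl.get_obs(); print(o["t"],o["tool_pos"],np.abs(o["dq"]).max().round(3))
M,c=T("wrist"); im=get_image("wrist"); save(im,n+".png"); np.savez(n+".npz",M=M)
for r in cut_out("wrist",th)[:1]:
    p,e=fit(M,c,r["mask"],x,y,np.radians(a),t); print(r["conf"],r["mask"].sum(),"fit",p[:2].round(4),np.degrees(p[2]).round(2),e)
    u=proj(M,c,[[p[0],p[1],.025]])[0].round().astype(int); off=np.clip(u-[90,65],0,[460,270]); k=4
    cr=cv2.resize(im[off[1]:off[1]+130,off[0]:off[0]+180],None,fx=k,fy=k,interpolation=cv2.INTER_CUBIC)
    drawblk(cr,M,c,verts(*p,t),k,off); save(cr,n+"d.png")
E
python3 look.py block_thick .052 .4545 .179 -10 w3
```

```text
4.4 [0.46372451 0.2019227  0.1477626 ] 0.011
0.92 5336 fit [0.4583 0.1794] -8.8 0.009569323433491641
```

View pics/w3d.png

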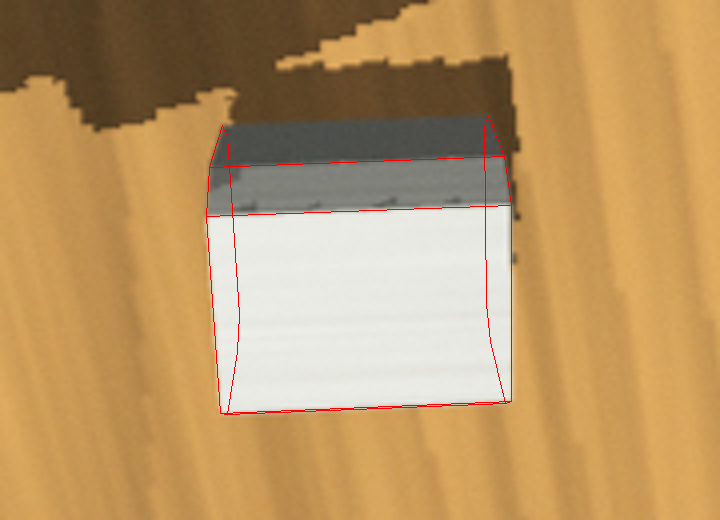

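```bash
python3 -c "
from h import *
rows([0.4583,0.1794,0.07],np.radians(-8.8),4,0.085)"
```

```text
4 rows; start yaw -10.64 end -8.8
[[0.0193,-0.0008,0.0058,-0.46,-0.09,-0.4,0.085],[0.0193,-0.0008,0.0058,-0.46,-0.09,-0.4,0.085],[0.0193,-0.0007,0.0057,-0.46,-0.09,-0.4,0.085],[0.0194,-0.0006,0.0057,-0.46,-0.09,-0.4,0.085]]
```

Call:
arm_command(plan=[[[0.0193,-0.0008,0.0058,-0.46,-0.09,-0.4,0.085],[0.0193,-0.0008,0.0058,-0.46,-0.09,-0.4,0.085],[0.0193,-0.0007,0.0057,-0.46,-0.09,-0.4,0.085],[0.0194,-0.0006,0.0057,-0.46,-0.09,-0.4,0.085],[0,0,0,0,0,0,0.085],[0,0,0,0,0,0,0.085],[0,0,0,0,0,0,0.085]]])

```text
t: 5.08
tool_pos: [0.4611, 0.1724, 0.0695]
tool_rot: [1.329, 1.126, -1.326]
contact_force: [0.0, 1.5, 0.4]
opening: 0.0851
```

```bash
python3 -c "
from h import *
print(ctrl.get_obs()['tool_pos'])
rows([0.4583,0.1794,0.008],np.radians(-8.8),4,0.085)"
```

```text
[0.46112491 0.17244279 0.06949505]
4 rows; start yaw -9.32 end -8.8
[[0.0154,-0.001,-0.0016,-0.13,-0.0,-0.04,0.085],[0.0154,-0.001,-0.0016,-0.13,-0.0,-0.04,0.085],[0.0154,-0.001,-0.0016,-0.13,-0.0,-0.04,0.085],[0.0154,-0.001,-0.0016,-0.13,-0.0,-0.04,0.085]]
```

Call:
arm_command(plan=[[[0.005,-0.002,-0.003,-0.25,0,-0.08,0.085],[0.012,-0.002,-0.003,-0.25,0,-0.08,0.085],[0.015,0,0,0,0,0,0.085],[0.015,0,0,0,0,0,0.085],[0.005,0,0,0,0,0,0.085],[0,0,0,0,0,0,0.085],[0,0,0,0,0,0,0.085]]])

```text
t: 5.67
tool_pos: [0.4627, 0.1825, 0.0199]
tool_rot: [1.329, 1.129, -1.31]
contact_force: [-0.0, -0.3, 0.5]
opening: 0.0851
```

```bash
python3 -c "
from h import *
print(ctrl.get_obs()['tool_pos'])
rows([0.4583,0.1794,0.008],np.radians(-8.8),1,0.085)"
```

```text
[0.46266849 0.18246298 0.01990092]
1 rows; start yaw -8.7 end -8.8
[[0.0118,-0.004,0.0038,0.11,-0.3,-0.61,0.085]]
```

Call:
arm_command(plan=[[[0.006,-0.004,0.004,0.1,-0.3,-0.6,0.085],[0.006,0,0,0,0,0,0.085],[0,0,0,0,0,0,0.085],[0,0,0,0,0,0,0.085]]])

```text
t: 6.0
tool_pos: [0.4592, 0.1796, 0.0088]
tool_rot: [1.323, 1.131, -1.319]
contact_force: [0.0, -0.1, 0.2]
opening: 0.0851
```

```bash
python3 -c "
from h import *
print(ctrl.get_obs()['tool_pos'])
rows([0.4583,0.1794,0.008],np.radians(-8.8),1,0.085)"
```

```text
[0.45924856 0.17957344 0.00883511]
1 rows; start yaw -8.77 end -8.8
[[0.0008,-0.0009,0.0003,0.03,-0.05,-0.16,0.085]]
```

Good. Close.

Call:
arm_command(plan=[[[0,-0.0009,0,0,0,0,0.05],[0,0,0,0,0,0,0.05],[0,0,0,0,0,0,0.05],[0,0,0,0,0,0,0.05],[0,0,0,0,0,0,0.05],[0,0,0,0,0,0,0.05],[0,0,0,0,0,0,0.05],[0,0,0,0,0,0,0.05]]], squeeze=50)

```text
t: 6.67
tool_pos: [0.4589, 0.1797, 0.0096]
tool_rot: [1.324, 1.13, -1.317]
contact_force: [0.1, -0.2, -0.6]
opening: 0.0558
```

```bash
python3 -c "
from h import *
o=ctrl.get_obs();print(o['tool_pos'],o['opening'],o['contact_force'])
rows([0.4583,0.1794,0.14],np.radians(-8.8),6,0.05)"
```

```text
[0.45893041 0.17971162 0.00955299] 0.05577885085795348 [ 0.07169233 -0.24672342 -0.56686265]
6 rows; start yaw -8.79 end -8.8
[[-0.0217,-0.0,0.0,0.0,-0.01,-0.04,0.05],[-0.0217,-0.0,0.0,0.0,-0.01,-0.04,0.05],[-0.0217,-0.0,0.0,0.0,-0.01,-0.04,0.05],[-0.0217,-0.0,0.0001,0.0,-0.01,-0.04,0.05],[-0.0217,-0.0001,0.0001,0.0,-0.01,-0.04,0.05],[-0.0217,-0.0001,0.0001,0.0,-0.01,-0.04,0.05]]
```

Call:
arm_command(plan=[[[-0.015,0,0,0,0,0,0.05],[-0.022,0,0,0,0,0,0.05],[-0.022,0,0,0,0,0,0.05],[-0.022,0,0,0,0,0,0.05],[-0.015,0,0,0,0,0,0.05],[0,0,0,0,0,0,0.05],[0,0,0,0,0,0,0.05]]])

```text
t: 7.25
tool_pos: [0.4525, 0.1783, 0.1026]
tool_rot: [1.314, 1.138, -1.33]
contact_force: [-0.1, -0.6, -3.5]
opening: 0.0552
```

```bash
python3 -c "
from h import *
o=ctrl.get_obs();print(o['tool_pos'],o['opening'],o['contact_force'])
rows([0.5097,-0.0836,0.11],np.radians(-5.1),10,0.05)"
```

```text
[0.45245319 0.17828153 0.10255481] 0.055192537300068706 [-0.11372916 -0.64660796 -3.5158059 ]
10 rows; start yaw -8.79 end -5.1
[[-0.0007,0.0097,0.025,-0.37,0.02,0.05,0.05],[-0.0007,0.0095,0.0251,-0.37,0.02,0.05,0.05],[-0.0007,0.0093,0.0251,-0.37,0.02,0.05,0.05],[-0.0007,0.0092,0.0252,-0.37,0.02,0.05,0.05],[-0.0007,0.009,0.0252,-0.37,0.02,0.05,0.05],[-0.0007,0.0088,0.0253,-0.37,0.02,0.05,0.05],[-0.0007,0.0087,0.0254,-0.37,0.02,0.05,0.05],[-0.0007,0.0085,0.0254,-0.37,0.02,0.05,0.05],[-0.0007,0.0084,0.0255,-0.37,0.02,0.05,0.05],[-0.0007,0.0082,0.0255,-0.37,0.02,0.05,0.05]]
```

Call:
arm_command(plan=[[[-0.001,0.005,0.015,-0.3,0,0,0.05],[-0.001,0.0095,0.025,-0.37,0,0,0.05],[-0.001,0.0093,0.025,-0.37,0,0,0.05],[-0.001,0.0092,0.025,-0.37,0,0,0.05],[-0.001,0.009,0.025,-0.37,0,0,0.05],[-0.001,0.0088,0.025,-0.37,0,0,0.05],[-0.001,0.0087,0.025,-0.37,0,0,0.05],[-0.001,0.0085,0.025,-0.37,0,0,0.05],[0,0.008,0.025,-0.37,0,0,0.05],[0,0.005,0.015,-0.37,0,0,0.05],[0,0,0.005,0,0,0,0.05],[0,0,0,0,0,0,0.05],[0,0,0,0,0,0,0.05]]])

```text
t: 8.33
tool_pos: [0.4917, -0.0733, 0.0853]
tool_rot: [1.251, 1.203, -1.304]
contact_force: [0.3, 1.6, -3.1]
opening: 0.0554
```

```bash
cat > hand.py <<'E'
import sys; from h import *
th,t,n=sys.argv[1],float(sys.argv[2]),sys.argv[3]; gz=float(sys.argv[4])
o=ctrl.get_obs(); print(o["t"],o["tool_pos"],np.abs(o["dq"]).max().round(3))
M,c=T("wrist"); im=get_image("wrist"); save(im,n+".png"); np.savez(n+".npz",M=M)
r=R.from_rotvec(o["tool_rot"]); yaw=np.arctan2(*r.as_matrix()[[1,0],1])
b=cut_out("wrist",th)[0]; p=o["tool_pos"]
q,e=fit(M,c,b["mask"],p[0],p[1],yaw,t,p[2]-gz)
print(b["conf"],b["mask"].sum(),"held at",q[:2].round(4),np.degrees(q[2]).round(2),"err",round(e,4),"tool yaw",np.degrees(yaw).round(2))
rel=np.array([[np.cos(yaw),np.sin(yaw)],[np.sin(yaw),-np.cos(yaw)]])@(q[:2]-p[:2]); print("block off along tool y,z mm",(rel*1000).round(1))
u=proj(M,c,[[q[0],q[1],p[2]-gz+.025]])[0].round().astype(int); off=np.clip(u-[100,75],0,[440,250]); k=4
cr=cv2.resize(im[off[1]:off[1]+150,off[0]:off[0]+200],None,fx=k,fy=k,interpolation=cv2.INTER_CUBIC)
cr=np.clip(cr.astype(int)*1.4,0,255).astype(np.uint8).copy()
drawblk(cr,M,c,verts(*q,t,p[2]-gz),k,off); drawfix(cr,M,c,.5085,-.0975,np.radians(-5.1),k,off); save(cr,n+"d.png")
E
python3 hand.py block_thick .052 w4 .0096
```

```text
8.3333 [ 0.4916846  -0.0732561   0.08525536] 0.017
0.59 24246 held at [ 0.4926 -0.0736] -3.52 err 0.0106 tool yaw -4.82
block off along tool y,z mm [0.9 0.3]
```

View pics/w4d.png

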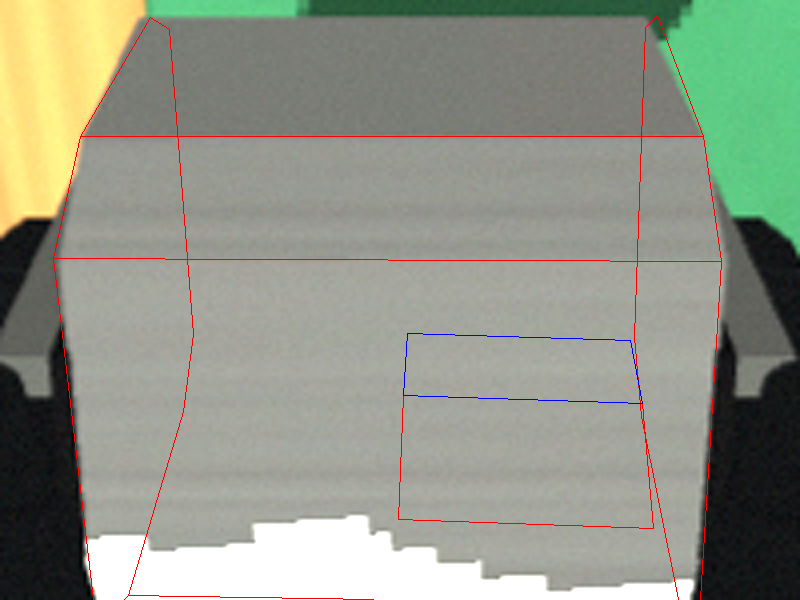

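```bash
python3 -c "
from h import *
rows([0.5090,-0.0833,0.085],np.radians(-5.1),3,0.05)"
```

```text
3 rows; start yaw -4.74 end -5.1
[[-0.0001,0.006,0.0031,0.12,0.0,0.87,0.05],[-0.0,0.0061,0.003,0.12,0.0,0.87,0.05],[0.0001,0.0061,0.003,0.12,0.0,0.87,0.05]]
```

Call:
arm_command(plan=[[[0,0.006,0.003,0.12,0,0.87,0.05],[0,0.006,0.003,0.12,0,0.87,0.05],[0,0.004,0.002,0.12,0,0.8,0.05],[0,0,0,0,0,0,0.05],[0,0,0,0,0,0,0.05],[0,0,0,0,0,0,0.05]]])

```text
t: 8.93
tool_pos: [0.5085, -0.0794, 0.085]
tool_rot: [1.273, 1.165, -1.268]
contact_force: [-0.7, 0.6, -4.1]
opening: 0.0554
```

```bash
python3 -c "
from h import *
print(ctrl.get_obs()['tool_pos'])
rows([0.5090,-0.0833,0.075],np.radians(-5.1),1,0.05)"
```

```text
[ 0.50851246 -0.07942126  0.08498948]
1 rows; start yaw -4.85 end -5.1
[[0.01,0.0008,0.0038,0.25,-0.02,-0.25,0.05]]
```

Call:
arm_command(plan=[[[0.01,0.0008,0.004,0.25,0,-0.25,0.05],[0.008,0,0,0,0,0,0.05],[0,0,0,0,0,0,0.05],[0,0,0,0,0,0,0.05],[0,0,0,0,0,0,0.05]]])

```text
t: 9.35
tool_pos: [0.5086, -0.0837, 0.0645]
tool_rot: [1.275, 1.167, -1.276]
contact_force: [-0.5, -0.1, -4.0]
opening: 0.0554
```

```bash
python3 -c "
from h import *
print(ctrl.get_obs()['tool_pos'])
rows([0.5090,-0.0833,0.065],np.radians(-5.1),1,0.05)"
```

```text
[ 0.50857021 -0.08369359  0.0644513 ]
1 rows; start yaw -5.13 end -5.1
[[-0.0005,0.0004,-0.0004,-0.03,-0.04,0.1,0.05]]
```

Call:
arm_command(plan=[[[0.004,0.0003,-0.0003,0,0,0,0.05],[0.004,0,0,0,0,0,0.05],[0.004,0,0,0,0,0,0.05],[0.004,0,0,0,0,0,0.05],[0.004,0,0,0,0,0,0.05],[0,0,0,0,0,0,0.05],[0,0,0,0,0,0,0.05]]])

```text
t: 9.93
tool_pos: [0.5088, -0.0833, 0.0422]
tool_rot: [1.274, 1.168, -1.276]
contact_force: [-0.6, -0.1, -2.8]
opening: 0.0554
```

```bash
python3 -c "
from h import *
print(ctrl.get_obs()['tool_pos'])
rows([0.5090,-0.0833,0.024],np.radians(-5.1),1,0.05)"
```

```text
[ 0.50881463 -0.08327844  0.04216785]
1 rows; start yaw -5.12 end -5.1
[[0.0182,0.0002,0.0,-0.02,-0.05,0.11,0.05]]
```

Call:
arm_command(plan=[[[0.003,0,0,0,0,0,0.05],[0.003,0,0,0,0,0,0.05],[0.003,0,0,0,0,0,0.05],[0.003,0,0,0,0,0,0.05],[0.002,0,0,0,0,0,0.05],[0.001,0,0,0,0,0,0.05],[0,0,0,0,0,0,0.05],[0,0,0,0,0,0,0.05]]])

```text
t: 10.6
tool_pos: [0.5091, -0.0833, 0.0258]
tool_rot: [1.275, 1.167, -1.275]
contact_force: [-0.3, 1.0, -2.6]
opening: 0.0555
```

Call:
arm_command(plan=[[[0.0015,0,0,0,0,0,0.05],[0.001,0,0,0,0,0,0.05],[0.001,0,0,0,0,0,0.05],[0,0,0,0,0,0,0.05],[0,0,0,0,0,0,0.05]]])

```text
t: 11.02
tool_pos: [0.5095, -0.0834, 0.0224]
tool_rot: [1.275, 1.166, -1.275]
contact_force: [-0.4, 0.3, -3.0]
opening: 0.0556
```

Call:
arm_command(plan=[[[0.001,0,0,0,0,0,0.05],[0,0,0,0,0,0,0.05],[0,0,0,0,0,0,0.05]]])

```text
t: 11.27
tool_pos: [0.5099, -0.0836, 0.0218]
tool_rot: [1.275, 1.165, -1.274]
contact_force: [-0.8, 0.0, -3.4]
opening: 0.0558
```

Call:
arm_command(plan=[[[0.0007,0,0,0,0,0,0.05],[0,0,0,0,0,0,0.065],[0,0,0,0,0,0,0.085],[0,0,0,0,0,0,0.085],[0,0,0,0,0,0,0.085],[0,0,0,0,0,0,0.085]]])

```text
t: 11.77
tool_pos: [0.5126, -0.0845, 0.0241]
tool_rot: [1.277, 1.16, -1.271]
contact_force: [-0.6, -0.1, 0.8]
opening: 0.0848
```

Call:
arm_command(plan=[[[-0.01,0,0,0,0,0,0.085],[-0.015,0,0,0,0,0,0.085],[-0.02,0,0,0,0,0,0.085],[-0.02,0,0,0,0,0,0.085],[-0.015,0,0,0,0,0,0.085],[0,0,-0.01,0,0,0,0.085],[0,0,0,0,0,0,0.085],[0,0,0,0,0,0,0.085],[0,0,0,0,0,0,0.085]]])

```text
t: 12.52
tool_pos: [0.5129, -0.0729, 0.1102]
tool_rot: [1.277, 1.16, -1.27]
contact_force: [0.4, 1.1, 0.4]
opening: 0.0852
```

```bash
cat > seat.py <<'E'
import sys; from h import *
n=sys.argv[1]; o=ctrl.get_obs(); print(o["t"],o["tool_pos"],np.abs(o["dq"]).max().round(3))
M,c=T("wrist"); im=get_image("wrist"); save(im,n+".png"); np.savez(n+".npz",M=M)
B=[]
for a in sys.argv[2:]:
    th,t,x,y=a.split(","); t=float(t); b=cut_out("wrist",th)
    if not b: print(th,"not seen"); continue
    q,e=fit(M,c,b[0]["mask"],float(x),float(y),np.radians(-5.1),t,.012); a=np.radians(-5.1); d=q[:2]-[.5085,-.0975]
    print(th,b[0]["conf"],q[:2].round(4),np.degrees(q[2]).round(2),"err",round(e,4),"in fixture mm",(1000*np.array([[np.cos(a),np.sin(a)],[-np.sin(a),np.cos(a)]])@d).round(1)); B.append((q,t))
off=np.array([220,110]); k=4; cr=cv2.resize(im[110:260,220:420],None,fx=k,fy=k,interpolation=cv2.INTER_CUBIC)
cr=np.clip(cr.astype(int)*1.3,0,255).astype(np.uint8).copy()
for q,t in B: drawblk(cr,M,c,verts(*q,t,.012),k,off)
drawfix(cr,M,c,.5085,-.0975,np.radians(-5.1),k,off); save(cr,n+"d.png")
E
python3 seat.py w5 block_thick,.052,.5097,-.0836
python3 -c "
from h import *
rows([0.51,0.315,0.14],np.radians(-63.4),12,0.085)"
```

```text
12.5167 [ 0.5129236  -0.07289578  0.11024716] 0.006
block_thick 0.58 [ 0.5093 -0.0843] -4.83 err 0.0195 in fixture mm [-0.3 13.2]
12 rows; start yaw -5.12 end -63.4
[[-0.0026,-0.0031,-0.0322,4.86,-0.01,-0.02,0.085],[-0.0026,-0.0058,-0.0318,4.86,-0.01,-0.02,0.085],[-0.0026,-0.0085,-0.0312,4.86,-0.01,-0.02,0.085],[-0.0026,-0.0111,-0.0304,4.86,-0.01,-0.02,0.085],[-0.0026,-0.0136,-0.0293,4.86,-0.01,-0.02,0.085],[-0.0026,-0.0161,-0.0281,4.86,-0.01,-0.02,0.085],[-0.0026,-0.0184,-0.0266,4.86,-0.01,-0.02,0.085],[-0.0026,-0.0206,-0.025,4.86,-0.01,-0.02,0.085],[-0.0026,-0.0226,-0.0231,4.86,-0.01,-0.02,0.085],[-0.0025,-0.0245,-0.0211,4.86,-0.01,-0.02,0.085],[-0.0025,-0.0262,-0.019,4.86,-0.01,-0.02,0.085],[-0.0025,-0.0277,-0.0167,4.86,-0.01,-0.02,0.085]]
```

View pics/w5d.png

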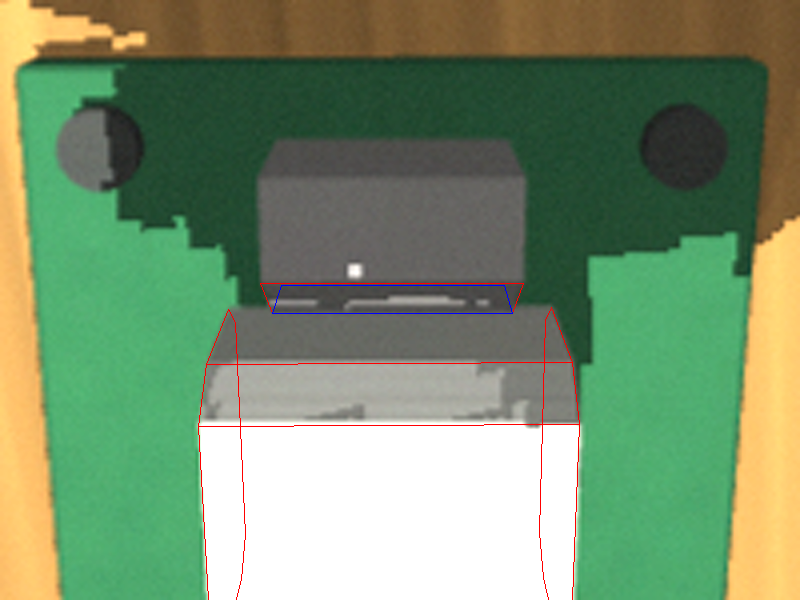

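```bash
python3 -c "
from h import *
rows([0.512,0.308,0.13],np.radians(26.6),13,0.085)"
```

```text
13 rows; start yaw -5.12 end 26.6
[[-0.0016,-0.0027,-0.0292,-2.44,0.01,-0.02,0.085],[-0.0016,-0.0014,-0.0293,-2.44,0.01,-0.02,0.085],[-0.0016,-0.0002,-0.0293,-2.44,0.01,-0.02,0.085],[-0.0016,0.0011,-0.0293,-2.44,0.01,-0.02,0.085],[-0.0016,0.0023,-0.0292,-2.44,0.01,-0.02,0.085],[-0.0016,0.0036,-0.0291,-2.44,0.01,-0.02,0.085],[-0.0016,0.0048,-0.0289,-2.44,0.01,-0.02,0.085],[-0.0016,0.006,-0.0287,-2.44,0.01,-0.02,0.085],[-0.0016,0.0072,-0.0284,-2.44,0.01,-0.02,0.085],[-0.0016,0.0084,-0.0281,-2.44,0.01,-0.02,0.085],[-0.0016,0.0096,-0.0277,-2.44,0.01,-0.02,0.085],[-0.0016,0.0108,-0.0272,-2.44,0.01,-0.02,0.085],[-0.0016,0.012,-0.0268,-2.44,0.01,-0.02,0.085]]
```

Call:
arm_command(plan=[[[-0.005,-0.0027,-0.02,-2.44,0,0,0.085],[-0.003,-0.0014,-0.0293,-2.44,0,0,0.085],[-0.003,0,-0.0293,-2.44,0,0,0.085],[-0.002,0.0011,-0.0293,-2.44,0,0,0.085],[-0.002,0.0023,-0.0292,-2.44,0,0,0.085],[-0.002,0.0036,-0.0291,-2.44,0,0,0.085],[-0.0016,0.0048,-0.0289,-2.44,0,0,0.085],[-0.0016,0.006,-0.0287,-2.44,0,0,0.085],[-0.0016,0.0072,-0.0284,-2.44,0,0,0.085],[-0.0016,0.0084,-0.0281,-2.44,0,0,0.085],[-0.0016,0.0096,-0.0277,-2.44,0,0,0.085],[-0.0016,0.0108,-0.0272,-2.44,0,0,0.085],[0,0.01,-0.02,-2.44,0,0,0.085],[0,0,0,0,0,0,0.085],[0,0,0,0,0,0,0.085],[0,0,0,0,0,0,0.085]]])

```text
t: 13.95
tool_pos: [0.5, 0.3054, 0.1188]
tool_rot: [0.832, 1.416, -0.86]
contact_force: [0.3, -0.4, -0.2]
opening: 0.0849
```

```bash
python3 look.py block_thin .024 .510 .315 26.6 w6
```

```text
13.95 [0.49999337 0.30540689 0.1187927 ] 0.012
0.73 3670 fit [0.5097 0.3166] 26.15 0.023108980594700804
```

View pics/w6d.png

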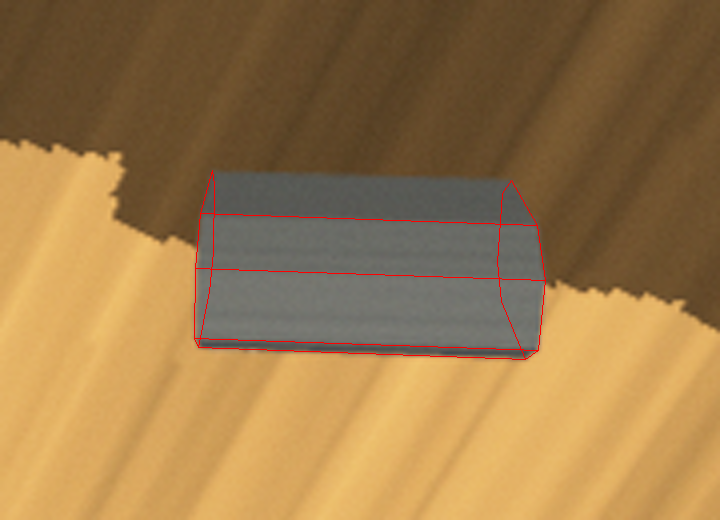

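Excellent fit: thin block at (0.5097, 0.3166), 26.2°. (8 pictures viewed.)

```bash
python3 -c "
from h import *
rows([0.5097,0.3166,0.065],np.radians(26.15),3,0.085)"
```

```text
3 rows; start yaw 27.77 end 26.15
[[0.0179,0.0051,-0.0019,0.54,-0.07,0.43,0.085],[0.0179,0.0049,-0.002,0.54,-0.07,0.43,0.085],[0.0179,0.0048,-0.0021,0.54,-0.07,0.43,0.085]]
```

Call:
arm_command(plan=[[[0.018,0.005,-0.002,0.54,-0.07,0.43,0.085],[0.018,0.005,-0.002,0.54,-0.07,0.43,0.085],[0.015,0.004,-0.001,0.5,-0.07,0.43,0.085],[0,0,0,0,0,0,0.085],[0,0,0,0,0,0,0.085],[0,0,0,0,0,0,0.085]]])

```text
t: 14.55
tool_pos: [0.512, 0.3094, 0.0676]
tool_rot: [0.875, 1.386, -0.874]
contact_force: [0.0, -0.1, 1.4]
opening: 0.0849
```

```bash
python3 -c "
from h import *
print(ctrl.get_obs()['tool_pos'])
rows([0.5097,0.3166,0.009],np.radians(26.15),1,0.085)"
```

```text
[0.51200275 0.30943364 0.06764018]
1 rows; start yaw 25.55 end 26.15
[[0.0586,0.0009,-0.0075,-0.6,0.07,-0.12,0.085]]
```

Call:
arm_command(plan=[[[0.005,0.0009,-0.007,-0.6,0,-0.12,0.085],[0.012,0,0,0,0,0,0.085],[0.012,0,0,0,0,0,0.085],[0.008,0,0,0,0,0,0.085],[0,0,0,0,0,0,0.085],[0,0,0,0,0,0,0.085],[0,0,0,0,0,0,0.085]]])

```text
t: 15.13
tool_pos: [0.511, 0.3165, 0.0296]
tool_rot: [0.868, 1.388, -0.865]
contact_force: [-0.5, 0.7, 0.4]
opening: 0.085
```

```bash
python3 -c "
from h import *
print(ctrl.get_obs()['tool_pos'])
rows([0.5097,0.3166,0.009],np.radians(26.15),1,0.085)"
```

```text
[0.51103678 0.31651832 0.02963478]
1 rows; start yaw 26.17 end 26.15
[[0.0206,-0.0012,-0.0007,0.02,0.08,-0.19,0.085]]
```

Call:
arm_command(plan=[[[0.008,-0.001,-0.0006,0,0.08,-0.19,0.085],[0.007,0,0,0,0,0,0.085],[0.004,0,0,0,0,0,0.085],[0,0,0,0,0,0,0.085],[0,0,0,0,0,0,0.085]]])

```text
t: 15.55
tool_pos: [0.5103, 0.3169, 0.0092]
tool_rot: [0.867, 1.391, -0.866]
contact_force: [-0.2, 1.0, 1.0]
opening: 0.0853
```

```bash
python3 -c "
from h import *
print(ctrl.get_obs()['tool_pos'])
rows([0.5097,0.3166,0.009],np.radians(26.15),1,0.085)"
```

```text
[0.51025404 0.31686135 0.00923697]
1 rows; start yaw 26.17 end 26.15
[[0.0002,-0.0006,-0.0,0.02,-0.0,-0.04,0.085]]
```

Call:
arm_command(plan=[[[0,-0.0006,0,0,0,0,0.05],[0,0,0,0,0,0,0.05],[0,0,0,0,0,0,0.05],[0,0,0,0,0,0,0.05],[0,0,0,0,0,0,0.05],[0,0,0,0,0,0,0.05],[0,0,0,0,0,0,0.05],[0,0,0,0,0,0,0.05]]], squeeze=45)

```text
t: 16.22
tool_pos: [0.5097, 0.3166, 0.0095]
tool_rot: [0.867, 1.391, -0.866]
contact_force: [-0.4, -0.2, -0.4]
opening: 0.0558
```

Call:
arm_command(plan=[[[-0.01,0,0,0,0,0,0.05],[-0.022,0,0,0,0,0,0.05],[-0.022,0,0,0,0,0,0.05],[-0.022,0,0,0,0,0,0.05],[-0.015,0,0,0,0,0,0.05],[-0.008,0,0,0,0,0,0.05],[0,0,0,0,0,0,0.05],[0,0,0,0,0,0,0.05]]])

```text
t: 16.88
tool_pos: [0.5078, 0.3157, 0.114]
tool_rot: [0.865, 1.393, -0.869]
contact_force: [-1.3, -0.5, -1.5]
opening: 0.0552
```

```bash
python3 -c "
from h import *
o=ctrl.get_obs();print(o['tool_pos'],o['opening'],o['contact_force'])
rows([0.506,-0.124,0.12],np.radians(-5.1),16,0.05)"
```

```text
[0.50781744 0.31571605 0.11402083] 0.05515525266108029 [-1.2665286  -0.52681928 -1.54659165]
16 rows; start yaw 26.17 end -5.1
[[-0.0003,-0.0122,0.0246,1.95,0.0,0.01,0.05],[-0.0003,-0.0114,0.025,1.95,0.0,0.01,0.05],[-0.0003,-0.0105,0.0254,1.95,0.0,0.01,0.05],[-0.0003,-0.0096,0.0257,1.95,0.0,0.01,0.05],[-0.0004,-0.0088,0.026,1.95,0.0,0.01,0.05],[-0.0004,-0.0079,0.0263,1.95,0.0,0.01,0.05],[-0.0004,-0.007,0.0266,1.95,0.0,0.01,0.05],[-0.0004,-0.0061,0.0268,1.95,0.0,0.01,0.05],[-0.0004,-0.0051,0.027,1.95,0.0,0.01,0.05],[-0.0004,-0.0042,0.0272,1.95,0.0,0.01,0.05],[-0.0004,-0.0033,0.0273,1.95,0.0,0.01,0.05],[-0.0004,-0.0024,0.0274,1.95,0.0,0.01,0.05],[-0.0004,-0.0014,0.0274,1.95,0.0,0.01,0.05],[-0.0004,-0.0005,0.0275,1.95,0.0,0.01,0.05],[-0.0004,0.0005,0.0275,1.95,0.0,0.01,0.05],[-0.0004,0.0014,0.0274,1.95,0.0,0.01,0.05]]
```

Call:
arm_command(plan=[[[-0.004,-0.008,0.015,1.95,0,0,0.05],[-0.002,-0.0114,0.025,1.95,0,0,0.05],[-0.002,-0.0105,0.0254,1.95,0,0,0.05],[-0.002,-0.0096,0.0257,1.95,0,0,0.05],[-0.002,-0.0088,0.026,1.95,0,0,0.05],[-0.002,-0.0079,0.0263,1.95,0,0,0.05],[-0.002,-0.007,0.0266,1.95,0,0,0.05],[-0.002,-0.0061,0.0268,1.95,0,0,0.05],[-0.002,-0.0051,0.027,1.95,0,0,0.05],[-0.002,-0.0042,0.0272,1.95,0,0,0.05],[-0.002,-0.0033,0.0273,1.95,0,0,0.05],[-0.002,-0.0024,0.0274,1.95,0,0,0.05],[-0.002,-0.0014,0.0274,1.95,0,0,0.05],[-0.001,0,0.0275,1.95,0,0,0.05],[-0.001,0.0005,0.025,1.95,0,0,0.05],[-0.001,0.0014,0.015,1.5,0,0,0.05],[0,0,0.008,0,0,0,0.05],[0,0,0,0,0,0,0.05],[0,0,0,0,0,0,0.05]]])

```text
t: 18.47
tool_pos: [0.4864, -0.1242, 0.1217]
tool_rot: [1.265, 1.189, -1.316]
contact_force: [-0.7, 0.2, -1.6]
opening: 0.0555
```

```bash
python3 -c "
from h import *
o=ctrl.get_obs();print(o['tool_pos'],o['opening'],o['contact_force'])
rows([0.5061,-0.1243,0.09],np.radians(-5.1),2,0.05)"
```

```text
[ 0.48639633 -0.12416582  0.12174222] 0.05552891577615536 [-0.70657982  0.20681817 -1.56359472]
2 rows; start yaw -5.91 end -5.1
[[0.0154,0.0105,-0.001,-0.4,0.05,1.19,0.05],[0.0157,0.0101,-0.0009,-0.4,0.05,1.19,0.05]]
```

Call:
arm_command(plan=[[[0.004,0.008,-0.001,-0.4,0.05,1.19,0.05],[0.01,0.008,-0.001,-0.4,0.05,1.19,0.05],[0.01,0.001,0,0,0,0,0.05],[0,0,0,0,0,0,0.05],[0,0,0,0,0,0,0.05],[0,0,0,0,0,0,0.05]]])

```text
t: 18.97
tool_pos: [0.5018, -0.1178, 0.0932]
tool_rot: [1.269, 1.176, -1.27]
contact_force: [0.7, 0.6, -1.9]
opening: 0.0559
```

```bash
python3 hand.py block_thin .024 w7 .0095; python3 -c "
from h import *
rows([0.5061,-0.1243,0.09],np.radians(-5.1),1,0.05)"
```

```text
18.9667 [ 0.50175484 -0.11775907  0.09324376] 0.013
0.9 14384 held at [ 0.5013 -0.1181] 175.37 err 0.0045 tool yaw -4.63
block off along tool y,z mm [-0.4  0.4]
1 rows; start yaw -4.65 end -5.1
[[0.0038,0.0044,0.0058,0.45,-0.17,0.21,0.05]]
```

View pics/w7d.png

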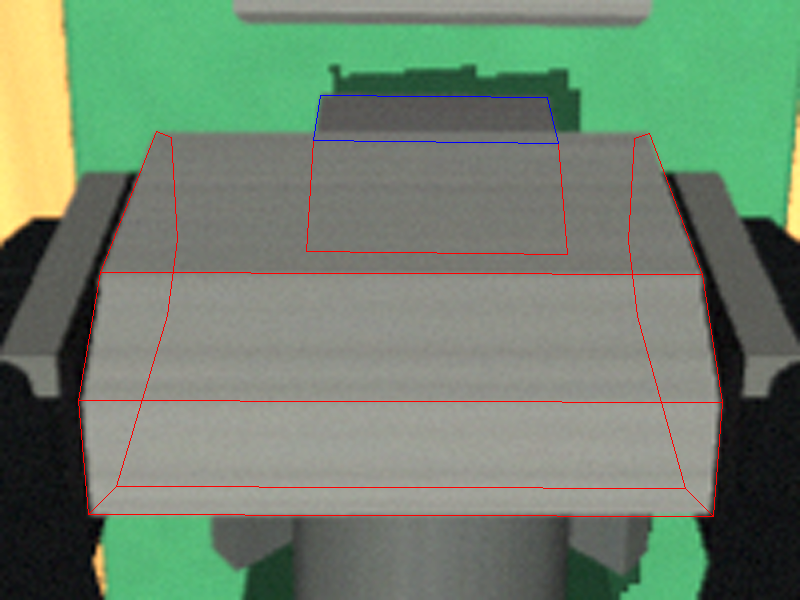

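Call:
arm_command(plan=[[[0.004,0.005,0.0055,0.45,-0.17,0.21,0.05],[0.006,0,0,0,0,0,0.05],[0,0,0,0,0,0,0.05],[0,0,0,0,0,0,0.05],[0,0,0,0,0,0,0.05],[0,0,0,0,0,0,0.05]]])

```text
t: 19.57
tool_pos: [0.5081, -0.1253, 0.0843]
tool_rot: [1.276, 1.162, -1.274]
contact_force: [1.0, -0.6, -1.6]
opening: 0.0558
```

```bash
python3 -c "
from h import *
print(ctrl.get_obs()['tool_pos'])
rows([0.5066,-0.1239,0.078],np.radians(-5.1),1,0.05)"
```

```text
[ 0.50806588 -0.12533472  0.0842711 ]
1 rows; start yaw -5.18 end -5.1
[[0.0063,-0.0016,-0.0013,-0.08,0.07,-0.15,0.05]]
```

Call:
arm_command(plan=[[[0.006,-0.0014,-0.0013,-0.08,0.07,-0.15,0.05],[0,0,0,0,0,0,0.05],[0,0,0,0,0,0,0.05],[0,0,0,0,0,0,0.05]]])

```text
t: 19.9
tool_pos: [0.5066, -0.1238, 0.0777]
tool_rot: [1.274, 1.166, -1.274]
contact_force: [-0.2, 0.1, -2.4]
opening: 0.0559
```

```bash
python3 -c "
from h import *
print(ctrl.get_obs()['tool_pos'])
rows([0.5066,-0.1239,0.06],np.radians(-5.1),1,0.05)"
```

```text
[ 0.5065796  -0.12376823  0.07772709]
1 rows; start yaw -5.1 end -5.1
[[0.0177,0.0,0.0001,0.0,-0.01,0.01,0.05]]
```

Well lined up. Down in small steps.

Call:
arm_command(plan=[[[0.004,0,0,0,0,0,0.05],[0.004,0,0,0,0,0,0.05],[0.004,0,0,0,0,0,0.05],[0.004,0,0,0,0,0,0.05],[0.003,0,0,0,0,0,0.05],[0,0,0,0,0,0,0.05],[0,0,0,0,0,0,0.05]]])

```text
t: 20.48
tool_pos: [0.5063, -0.1236, 0.0563]
tool_rot: [1.274, 1.167, -1.275]
contact_force: [0.7, -0.5, -1.1]
opening: 0.0559
```

```bash
python3 -c "
from h import *
print(ctrl.get_obs()['tool_pos'])
rows([0.5066,-0.1239,0.026],np.radians(-5.1),1,0.05)"
```

```text
[ 0.5063176  -0.1236053   0.05628202]
1 rows; start yaw -5.09 end -5.1
[[0.0303,0.0003,0.0003,0.01,-0.02,0.05,0.05]]
```

Call:
arm_command(plan=[[[0.003,0,0.0003,0,0,0,0.05],[0.003,0,0,0,0,0,0.05],[0.003,0,0,0,0,0,0.05],[0.003,0,0,0,0,0,0.05],[0.003,0,0,0,0,0,0.05],[0,0,0,0,0,0,0.05],[0,0,0,0,0,0,0.05]]])

```text
t: 21.07
tool_pos: [0.5065, -0.124, 0.0398]
tool_rot: [1.274, 1.166, -1.275]
contact_force: [-0.6, 0.5, -1.4]
opening: 0.0553
```

Call:
arm_command(plan=[[[0.003,0,0,0,0,0,0.05],[0.003,0,0,0,0,0,0.05],[0.003,0,0,0,0,0,0.05],[0.002,0,0,0,0,0,0.05],[0.001,0,0,0,0,0,0.05],[0,0,0,0,0,0,0.05],[0,0,0,0,0,0,0.05]]])

```text
t: 21.65
tool_pos: [0.5066, -0.1241, 0.0266]
tool_rot: [1.274, 1.166, -1.274]
contact_force: [0.3, 0.1, -1.9]
opening: 0.0553
```

Call:
arm_command(plan=[[[0.0015,0,0,0,0,0,0.05],[0.0015,0,0,0,0,0,0.05],[0.001,0,0,0,0,0,0.05],[0,0,0,0,0,0,0.05],[0,0,0,0,0,0,0.05]]])

```text
t: 22.07
tool_pos: [0.5069, -0.1242, 0.0225]
tool_rot: [1.275, 1.166, -1.274]
contact_force: [-0.6, 0.7, -2.6]
opening: 0.0555
```

Call:
arm_command(plan=[[[0.001,0,0,0,0,0,0.05],[0,0,0,0,0,0,0.05],[0,0,0,0,0,0,0.065],[0,0,0,0,0,0,0.085],[0,0,0,0,0,0,0.085],[0,0,0,0,0,0,0.085],[0,0,0,0,0,0,0.085]]])

```text
t: 22.65
tool_pos: [0.5085, -0.1248, 0.0232]
tool_rot: [1.275, 1.162, -1.272]
contact_force: [0.0, 0.4, 0.2]
opening: 0.0849
```

Call:
arm_command(plan=[[[-0.01,0,0,0,0,0,0.085],[-0.015,0,0,0,0,0,0.085],[-0.02,0,0,0,0,0,0.085],[-0.02,0,0,0,0,0,0.085],[-0.02,0,0,0,0,0,0.085],[-0.015,0,-0.015,0,0,0,0.085],[0,0,-0.02,0,0,0,0.085],[0,0,0,0,0,0,0.085],[0,0,0,0,0,0,0.085],[0,0,0,0,0,0,0.085]]])

```text
t: 23.48
tool_pos: [0.5122, -0.0896, 0.1352]
tool_rot: [1.277, 1.157, -1.27]
contact_force: [0.3, -0.2, -0.1]
opening: 0.0854
```

```bash
python3 seat.py w8 block_thick,.052,.5097,-.0836 block_thin,.024,.506,-.124; python3 - <<'E'
from h import *
M,c=T("side"); get_image("side")
for th in ["block_middle","block_thin","block_thick"]:
    for r in mark_of("side",th)[:1]: print(th,r["conf"],w(M,r["at"]).round(4))
E
```

```text
23.4833 [ 0.5122308  -0.08958094  0.13524644] 0.01
block_thick 0.59 [ 0.509 -0.084] -6.05 err 0.0177 in fixture mm [-0.7 13.5]
block_thin 0.78 [ 0.5062 -0.1256] -3.85 err 0.3255 in fixture mm [  0.2 -28.2]
block_middle 0.66 [ 0.594   0.153  -0.0013]
block_thin 0.8 [ 0.503  -0.1244  0.0108]
block_thick 0.67 [ 0.5056 -0.0828  0.0155]
```

View pics/w8d.png

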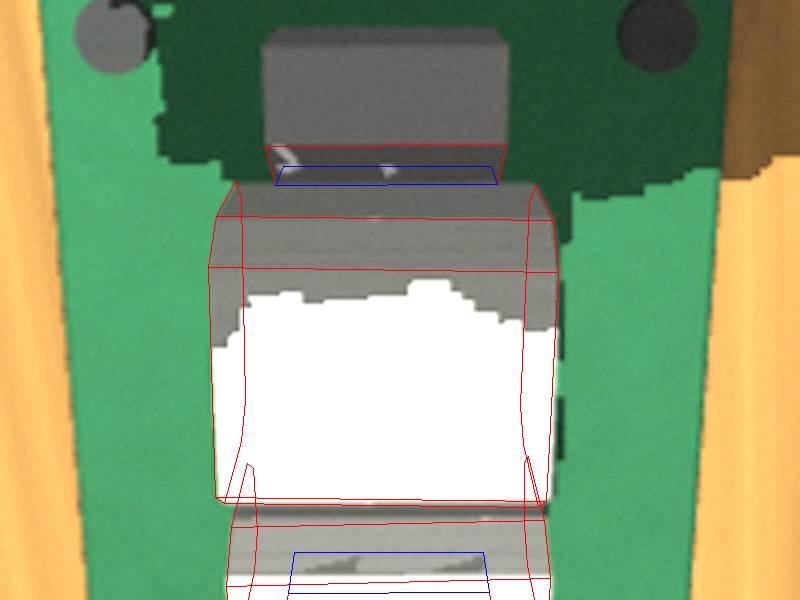

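```bash
python3 -c "
from station import finish_job
print(finish_job())"
```

```text
the job is handed in; nothing more can be done
None
```

I put the 52 mm and 24 mm blocks side by side in the gap, let go of both, and handed the job in at about 23.5 s. No verdict was reported. The arm was clear of the fixture, about 0.13 m up, when I handed in.

| Block | x in fixture (mm) | y in fixture (mm) | Turn from fixture x | Underside at release (bed 12 mm) |
|---|---|---|---|---|
| 52 mm | −0.7 | +13.5 | about 1° | about 12 mm |
| 24 mm | about 0 | about −27 to −28 | about 1° | about 12–13 mm |

- **Seating:** The x, y and turn values come from the last wrist picture. The underside heights come from the tool height at release. The side camera put the origins at 10.8 mm (24 mm block) and 15.5 mm (52 mm block), each good to about 4 mm.
- **Force:** No reading between the moves going in showed more than each block's own weight.
- **38 mm block:** The side camera found it within about 3 mm of its starting place.
- **Check that disagreed:** The automatic outline fit of the 24 mm block in the last picture was poor (error 0.33, against about 0.02 for the other block). The 52 mm block partly hides it there. Its visible edges still lay close to the fitted outline, and the tool position at release and the side camera both put it in the gap.

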